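# Throw the toggle clamp of a drill jig with its extension bar

## Task

Clamp the flange in the drill jig: slide the loose square bar fully home into the socket of the toggle clamp's lever, and with it swing the lever down past its dead point until it rests on its stop screw - feel for the stop and do not lean on it, and never force the bar. Then draw the bar out so that the lever stays down, and lay it flat on the bench clear of the jig. Move the lever only with the bar, and leave the flange in its nest and the other tools where they are.

Things in the scene. Friction and masses are not known exactly. Their poses are not given: they have to be found in the camera images.
- bar_center (a point): Middle of the loose extension bar, half-way up (7 mm above the bench as it lies); x runs along the bar. Plain dark steel, 14x14 mm square, 210 mm long, about 0.3 kg, both ends alike and bevelled (the last 5 mm narrow to 10.5 mm square). It lies flat on the bench, left or right of the jig.
- bar: The same bar, for its contacts. Origin: middle of its underside; x along the bar.
- lever: The clamp's short bare steel lever. Origin: on its pivot pin and on the socket's middle line, 50 mm above the bench; x runs from the pivot out along the socket, y is the pivot's axis. It ends in a square-tube socket, 23 mm outside. At the start the socket rises 40 to 46 degrees above level; the lever swings down about y to about level.
- lever_hinge (a point): The lever's pivot. Dead point: socket rising 9 degrees; the stop is 2 to 11 degrees below that. Turning takes up to about 1.6 N m before half-way, then ever less; 0.9 N m of it is pin friction, so past the dead point the lever mostly stays where it is left and must be brought onto the stop. About 18 N of hand weight on the bar, once it is there, is too much for the stop.
- socket_mouth (a point): Centre of the mouth of the lever's socket, 75 mm from the pivot; x out of the socket, axes as the lever's. Bore 17x17 mm, 47 mm deep to a flat floor; bevelled lips reach 9 mm further out, opening to about 25 mm. With the bar home its middle is 58 mm out from this point. The bar has 1.5 mm of play on every side and can lean about 4 degrees.
- stop_screw: The lever's stop: a fixed upright slender screw with a 13 mm hexagon head, standing in a lock nut on the jig plate under the socket, 45 mm from the pivot. Origin: underside of the nut, 12 mm above the bench. The top of the head is set anew for each job, 37 to 43 mm above the bench; the socket's flat underside (11.5 mm below its middle line) lands on it.
- clamp_foot: The black rubber foot, 22 mm wide, on a sprung spindle at the end of the clamp arm, over the flange. Its origin is on the spindle's axis, in the arm, about 100 mm above the bench. As the lever goes down, the foot comes down on the flange and presses it with about 70 N.
- flange: The workpiece, a steel bearing flange 66x90x15 mm with two marked bores, loose in the jig's nest under the foot. Origin: centre of its underside, 30 mm above the bench.
- flange_center (a point): Centre of the flange, half-way up its thickness.
- nest (a point): Where the flange's centre belongs in the nest; it is there at the start.
- jig: The drill jig, fixed to the bench: aluminium plate 225x124x12 mm, at one end a nest with two fences and a drill-bush bridge (72 mm high), on its middle line the toggle clamp (105 mm high; 140 with the spindle). Origin: centre of its underside; x runs along the middle line from nest to lever: seen from above the socket points along x and ends just past the plate.
- screwdriver_slot: A slotted screwdriver with a black handle, 211 mm long, lying on the bench; to be left alone. Origin: centre of its underside.
- tape_measure: A tape measure, 64x76x31 mm, lying on the bench; to be left alone. Origin: centre of its underside.
- bolt_m12: A hex bolt with nut, 64 mm long, lying on the bench; to be left alone. Origin: centre of its underside.
- pliers: Combination pliers with black handles, 167 mm long, lying on the bench; to be left alone. Origin: centre of its underside.
- tape_masking: A roll of masking tape, 100 mm across, lying on the bench; to be left alone. Origin: centre of its underside.
- spanner_13: A double open-ended spanner, 173 mm long, lying on the bench; to be left alone. Origin: centre of its underside.
Not all that is in view belongs to the job. Of the things that look like the bar, the larger one is meant.

How it is judged:
On the way, in this order (a step that is already met when the one before it is completed fails the run):
1. the bar is home in the socket (within 4 mm of its floor) while the lever is still up (x of bar_center in the frame of socket_mouth below 0.062 m and y of bar_center in the frame of socket_mouth between -0.008 and 0.008 m and z of bar_center in the frame of socket_mouth between -0.01 and 0.01 m and angle between the x axis of bar_center and the x axis of socket_mouth, either way round below 0.14 rad and angle between socket_mouth's own x axis and vertical below 1.2 rad), for 0.2 s.
2. with the bar still in the socket, the lever is past its dead point and rests on the stop screw, and the foot presses the flange (x of bar_center in the frame of socket_mouth below 0.085 m and y of bar_center in the frame of socket_mouth between -0.008 and 0.008 m and z of bar_center in the frame of socket_mouth between -0.01 and 0.01 m and angle between the x axis of bar_center and the x axis of socket_mouth, either way round below 0.14 rad and contact force between lever and stop_screw above 1 N and contact force between clamp_foot and flange above 40 N), for 0.2 s.
At the end, for the whole second after the job is handed in: The lever rests on the stop screw (more than 1 N), the foot presses the flange with more than 40 N, the flange is within 4 mm of its place in the nest, and the bar lies still, flat on the bench (its middle less than 10 mm above it), out of the socket and clear of the jig (contact force between lever and stop_screw above 1 N and contact force between clamp_foot and flange above 40 N and distance between flange_center and nest below 0.004 m and height (world z) of bar_center below 0.01 m and contact force between bar and jig below 0.2 N and linear speed of bar below 0.02 m/s); the robot touches nothing.
It fails at once if the bar is forced: more than 160 N of contact between bar and lever (about 25 N at the hand) (contact force between bar and lever above 160 N).
It fails at once if the lever is leant on the stop screw with more than 80 N (about 18 N at the bar) (contact force between lever and stop_screw above 80 N).
It fails at once if the robot itself pushes the lever (more than 2 N) (contact force between any of the fingers, the arm and lever above 2 N).
It fails at once if the flange is shifted more than 5 mm (distance of flange_center from where it was at the start of the episode above 0.005 m).
It fails at once if another tool on the bench is moved more than 40 mm (distance of any of screwdriver_slot, tape_measure, bolt_m12, pliers, tape_masking, spanner_13 from where it was at the start of the episode above 0.04 m).
It also fails if it takes over 72 s, if anything falls off the work surface, if the arm or the gripper's body presses on something with over 40 N, if the wrist force passes 120 N, or if a joint passes its speed limit or range.

## Robot

A 7-joint arm with a two-finger parallel gripper is mounted at the origin on a cart in front of the work surface, level with it; the furniture and walls round the work are solid. World frame = base frame: x ahead of the robot, y to its left, z up, the work surface at z = 0. Lengths are in m, angles in rad, forces in N, time in s.
With the tool pointing down it reaches from about 0.425 to 0.825 m from the base axis. Payload 3.6 kg.
Tool frame: the origin (TCP) lies between the finger pads; the fingertips stand 25 mm ahead of it and the grasp point (between the pads) lies 6 mm ahead of it (arm.tip_extent is the distance from the TCP to the fingertips, in m); z points along the fingers, y is the line along which they close (so a half turn about z gives the same grasp; the last joint's range is limited). The gripper opens to 93 mm and grips with 3 to 60 N. Pads are 15 mm wide; open, the fingers measure 128 mm over their backs; the gripper's body (75 mm by 188 mm) begins 65 mm behind the grasp point.
Start: joints at [1.274, 0.615, -0.013, 1.423, 0.008, 1.103, -0.04], TCP at [0.173, -0.626, 0.244] pointing down, gripper open.
Joint ranges: [-3.12, 3.12], [-0.3, 2.06], [-1.34, 1.32], [0.26, 2.42], [-1.36, 4.5], [0.01, 1.98], [-2.84, 2.84]. Speed limits (rad/s): [2.79, 2.79, 3.14, 3.14, 3.14, 3.14, 3.14].

## Interface

Orientations are given as a unit quaternion [w, x, y, z].
In Python, from workcell import sensors, optics, arm gives the robot as it stands. The module is installed in compiled form; this text tells all that it offers.
- The arm moves only by the shell command python3 -m crank 'ROWS' [FORCE]. ROWS is JSON, a list of rows, each a list of 3 entries, a list of its own where there are three numbers: the turn, a rotation vector about the tool's x, y, z in degrees, then the shift along the tool's x, y, z in mm, then the opening in per cent of the stroke, from 0 (shut) to 100 (fully open). In form: [[[wx, wy, wz], [x, y, z], jaw], ...]. A call has 1 to 5 rows; each row is the pose to reach, as a shift and turn from the pose commanded when the call began, along the tool's axes at that moment; what a row does not reach only later rows make up. A row lasts 1/12 s, in which the tool goes at most 41.7 mm and 7.16 degrees, less where a joint would pass 70% of its speed; a pose out of reach is approached as far as the arm can. A call with a gripper value outside its range is refused whole. The fingers move at their own pace and stop on an object; FORCE is the grip in N (left out, the last holds). Time passes only in rows, so rows that repeat a pose let the fingers close. It gives the time, the measured TCP pose, the force, the opening and the grip force at its end, in the units of the state.
- sensors.get_obs(): the state, without advancing time (a new reading comes with each control period).
- optics.grab_frame(name): name is "side" or "top"; returns a dict with "pixels" (480x640x3 uint8, red, green, blue), "fov_y" (degrees; the focal length in pixels is half the picture's height over the tangent of half this angle, whatever the lens; pixels are square), "cx", "cy" (the principal point, pixels), "dist" ([k1, k2, p1, p2, k3] as OpenCV has them; the pictures are not rectified), "position" and "rotation" of the camera in the world. Camera axes: x right, y down, z forward; pixel columns grow to the right and rows downward; lengths in m; the calibration is good to about 2 mm. A picture is of the moment at which its call begins. There is no depth.
- arm.job_done(): hands the job in; it is judged then, once.
The state is a dict: "time_s": time; "joints": joint angles; "qd": joint speeds; "joint_torque": joint torques, N m; "ee_pos": TCP position; "tcp_rot": TCP orientation; "ft_force": force on the tool from outside, world axes, zero at the start; "torque": the same for the moment, N m; "finger_gap": finger opening in m; "grip_force": force on a finger pad.
Only numpy, scipy, OpenCV 4.12 (cv2) and the standard library are available. Lean on these libraries where they do the work, as an engineer would, in place of code of your own. Each camera call takes 0.05 s, during which the arm holds its last target. There are 200 camera calls.

## Working session

There is one attempt and no reset: what is moved stays moved. The work goes in short steps, Python scripts to look and compute and a shell command to move; the robot and the scene stay as the last step left them, time stands still between calls to the robot, and variables do not carry over. Pictures are saved under pics/ and viewed, at most 10 in all, crops included, and the job is handed in when it is done.

```bash
mkdir -p pics
python3 - <<'E'
from workcell import sensors, optics, arm
import cv2
for n in("side","top"):
    f=optics.grab_frame(n); cv2.imwrite(f"pics/{n}0.png",f["pixels"][:,:,::-1])
    print({k:v for k,v in f.items() if k!="pixels"})
o=sensors.get_obs();print(o)
E
```

```text
{'fov_y': 46.48711804854188, 'cx': 319.57387720382053, 'cy': 247.81712228533647, 'dist': array([-0.04123652,  0.        ,  0.        ,  0.        ,  0.        ]), 'position': array([0.04522608, 1.52333955, 1.01077816]), 'rotation': array([ 0.07319229, -0.11932994,  0.86981614, -0.4730995 ])}
{'fov_y': 54.03824846408291, 'cx': 315.6566328961819, 'cy': 238.42196659910041, 'dist': array([-0.04338983,  0.        ,  0.        ,  0.        ,  0.        ]), 'position': array([0.22908113, 0.12437385, 1.33770261]), 'rotation': array([-0.06271937,  0.70868416, -0.69950562,  0.06726756])}
{'time_s': 0.1, 'joints': array([ 1.274529  ,  0.61580333, -0.01264923,  1.42474306,  0.00810636,
        1.10344447, -0.04039347]), 'qd': array([ 0.00132588, -0.00176923,  0.00131372, -0.00348478,  0.00135762,
        0.00084975, -0.00029624]), 'joint_torque': array([ 4.92265790e-04, -4.60043728e+01,  2.09988565e-01, -1.66243368e+01,
       -6.12056348e-02,  1.69757917e-02,  8.64614185e-05]), 'ee_pos': array([ 0.17307692, -0.62583599,  0.24260787]), 'tcp_rot': array([-1.16226233e-03,  9.90909464e-01,  1.34525299e-01, -1.66389625e-04]), 'ft_force': array([-0.11528763, -0.03314368, -0.46323902]), 'torque': array([ 0.03048309,  0.02250962, -0.01359095]), 'grip_force': 0.0, 'finger_gap': 0.09326105031870881}
```

View pics/top0.png

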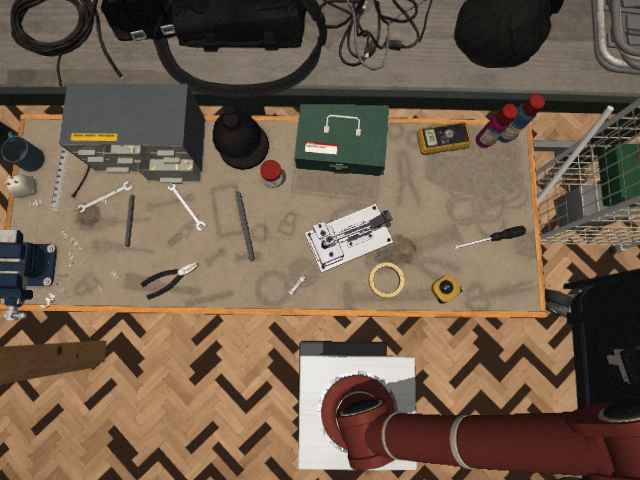

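View pics/side0.png

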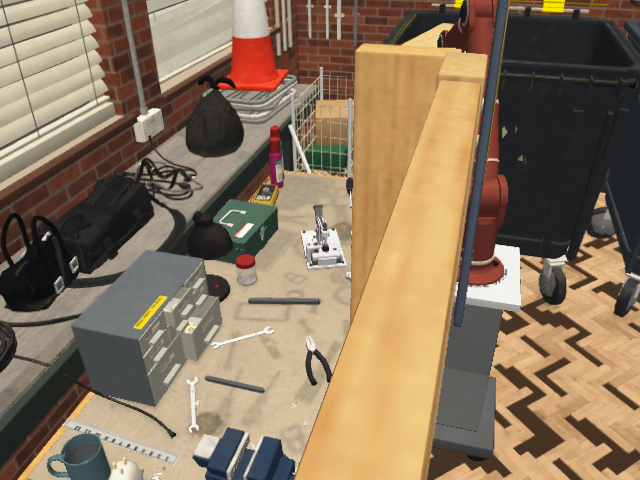

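Top view: bar at about (238,191)–(252,260). The jig is centred near (350,237), with its lever pointing right and up to about (390,215). The smaller decoy bar is at (130,220). I'll zoom in on both views of the jig next.

```bash
cat > h.py <<'E'
import numpy as np, cv2
from scipy.spatial.transform import Rotation as R
from workcell import sensors, optics, arm
def K(f):
    fl=240/np.tan(np.radians(f["fov_y"]/2)); return np.array([[fl,0,f["cx"]],[0,fl,f["cy"]],[0,0,1]])
def Rot(f): q=f["rotation"]; return R.from_quat([q[1],q[2],q[3],q[0]]).as_matrix()
def ray(f,p):
    u=cv2.undistortPoints(np.array([[p]],float),K(f),f["dist"])[0,0]; d=Rot(f)@np.r_[u,1]; return f["position"],d/np.linalg.norm(d)
def onz(f,p,z): o,d=ray(f,p); return o+d*(z-o[2])/d[2]
def proj(f,P):
    r=Rot(f).T; return cv2.projectPoints(np.atleast_2d(P).astype(float),cv2.Rodrigues(r)[0],-r@f["position"],K(f),f["dist"])[0][:,0]
def cross(f,p,g,q):
    a,d=ray(f,p); b,e=ray(g,q); A=np.c_[d,-e]; s=np.linalg.lstsq(A,b-a,rcond=None)[0]; P,Q=a+d*s[0],b+e*s[1]; return (P+Q)/2,np.linalg.norm(P-Q)
def state(prt=True):
    o=sensors.get_obs(); q=o["tcp_rot"]; return o,R.from_quat([q[1],q[2],q[3],q[0]]).as_matrix()
E
python3 - <<'E'
from h import *
T=optics.grab_frame("top");S=optics.grab_frame("side")
a=cv2.resize(T["pixels"][195:280,295:405],None,fx=6,fy=6,interpolation=cv2.INTER_CUBIC)
b=cv2.resize(S["pixels"][195:275,290:360],None,fx=7,fy=7,interpolation=cv2.INTER_CUBIC)
cv2.imwrite("pics/tj.png",a[:,:,::-1]);cv2.imwrite("pics/sj.png",b[:,:,::-1])
print("bar",onz(T,(238,191),.014),onz(T,(252.5,260),.014), "TCP proj",proj(T,sensors.get_obs()["ee_pos"]))
# bar mask
g=T["pixels"][180:270,225:265].astype(int); m=(g.max(2)<85).astype(np.uint8)
n,l,st,c=cv2.connectedComponentsWithStats(m); k=1+st[1:,4].argmax(); print(st[k])
ys,xs=np.nonzero(l==k); r=cv2.minAreaRect(np.c_[xs,ys].astype(np.float32)); B=cv2.boxPoints(r)+[225,180]; print(r); 
for p in B: print(p,onz(T,p,.01)[:2])
E
```

```text
bar [0.61317289 0.34557868 0.014     ] [0.41089444 0.29570823 0.014     ] TCP proj [[634.09258604 352.45221105]]
[ 11  12  19  69 259]
((20.10243797302246, 45.978050231933594), (69.84303283691406, 5.377913475036621), 77.90524291992188)
[235.1560955  192.39512253] [0.60999494 0.35438585]
[240.4146328  191.26829147] [0.61361217 0.33914106]
[255.04878044 259.56097412] [0.41280443 0.28901666]
[249.79024315 260.68780518] [0.40936374 0.3038651 ]
```

View pics/tj.png

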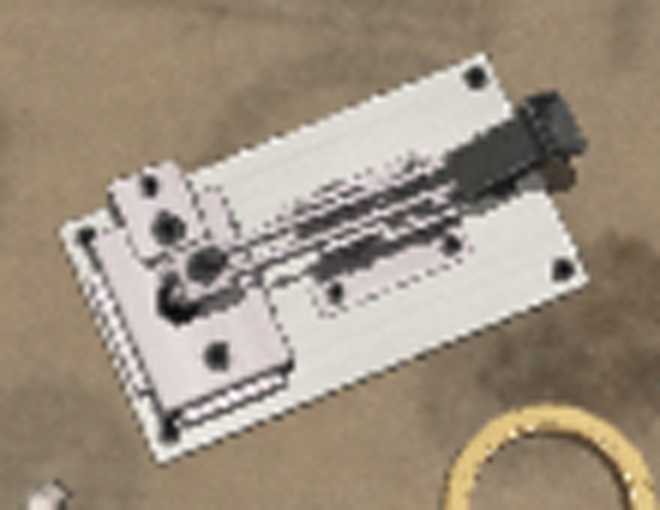

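View pics/sj.png

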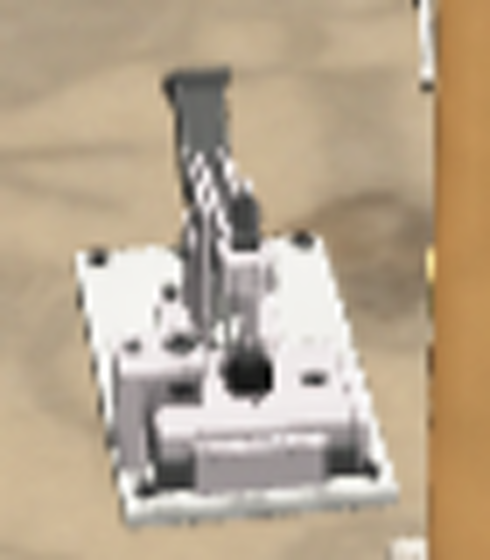

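The top crop shows the jig plate corners at crop pixels (62,230), (485,55), (590,280) and (162,462), and the socket's lip ring centred near (555,122). The side crop shows the mouth's top edge at crop pixels (167..230,75). I'll work out the jig frame from these and check the sizes.

Run:
```python
from h import *
T=optics.grab_frame("top");S=optics.grab_frame("side")
t=lambda x,y:(x/6+295-.42,y/6+195-.42); s=lambda x,y:(x/7+290-.43,y/7+195-.43)
C=np.array([onz(T,t(*p),.012) for p in((62,230),(485,55),(590,280),(162,462))])
D=np.array([onz(S,s(*p),.012) for p in((130,522),(78,252),(322,240),(398,498))])
for C in (C,D):
    print(C[:,:2].round(4),[np.linalg.norm(C[i]-C[(i+1)%4]).round(4) for i in range(4)])
    c=C.mean(0); x=(C[1]+C[2]-C[0]-C[3]); th=np.arctan2(x[1],x[0]); print("c",c,"th",np.degrees(th))
    u=np.array([np.cos(th),np.sin(th)]);v=np.array([-u[1],u[0]])
    for nm,P in (("ringT",onz(T,t(555,122),.107)),("sockT root",onz(T,t(462,178),.085)),("ringS top",onz(S,s(199,73),.116))):
        d=(P-c)[:2]; print(nm,P.round(4),d@u,d@v)
P=cross(T,t(545,92),S,s(167,77));Q=cross(T,t(565,90),S,s(167,77));print(P,Q)
# top edge of ring: left/right ends; two-view
for a,b in (((525,98),(230,72)),((525,98),(167,77)),((548,158),(230,72)),((548,158),(167,77))): print(a,b,cross(T,t(*a),S,s(*b)))
```

```text
[[ 0.4916  0.1484]
 [ 0.581  -0.0553]
 [ 0.4708 -0.1044]
 [ 0.3808  0.0994]] [np.float64(0.2225), np.float64(0.1207), np.float64(0.2228), np.float64(0.1212)]
c [0.4810623 0.0220214 0.012    ] th -66.2425733084463
ringT [ 0.5253 -0.0736  0.107 ] 0.10528807555983204 0.001962041496475798
sockT root [ 0.5038 -0.0343  0.085 ] 0.06069008052547356 -0.001872910417123986
ringS top [ 0.5207 -0.061   0.116 ] 0.09195283467995945 0.0027981358698670193
[[ 0.4887  0.1649]
 [ 0.5821 -0.0515]
 [ 0.4681 -0.0934]
 [ 0.3779  0.1161]] [np.float64(0.2357), np.float64(0.1214), np.float64(0.228), np.float64(0.1211)]
c [0.47921336 0.03401953 0.012     ] th -66.68554868311942
ringT [ 0.5253 -0.0736  0.107 ] 0.11701996670325521 -0.00027462664644606745
sockT root [ 0.5038 -0.0343  0.085 ] 0.07245295373791717 -0.004454264502968664
ringS top [ 0.5207 -0.061   0.116 ] 0.10367866027528594 0.00045834396719895726
(array([ 0.53920562, -0.06926317,  0.10693061]), np.float64(0.0002548017409771262)) (array([ 0.54199187, -0.07918884,  0.10126496]), np.float64(0.0008321638630175147))
(525, 98) (230, 72) (array([ 0.51868176, -0.0598231 ,  0.12107238]), np.float64(0.027432813248681482))
(525, 98) (167, 77) (array([ 0.53550375, -0.05928317,  0.11252748]), np.float64(0.0014470044811428463))
(548, 158) (230, 72) (array([ 0.50728017, -0.06898819,  0.11413585]), np.float64(0.00043289474594190353))
(548, 158) (167, 77) (array([ 0.52370557, -0.0678065 ,  0.10659021]), np.float64(0.029681955853320077))
```

```bash
cat > go.py <<'E'
# usage: go.py x y z yaw tilt : pose of the GRASP POINT; tool x at world yaw (deg), pitched by tilt (lever rise)
import sys
from h import *
def target(yaw,tilt):
    c,s=np.cos(np.radians(yaw)),np.sin(np.radians(yaw)); a=np.radians(tilt)
    X=np.array([c*np.cos(a),s*np.cos(a),-np.sin(a)]); Z=np.array([-c*np.sin(a),-s*np.sin(a),-np.cos(a)])
    return np.c_[X,np.cross(Z,X),Z]
if __name__=="__main__":
    x,y,z,yaw,tilt=map(float,sys.argv[1:6]); o,M=state(); G=target(yaw,tilt)
    d=M.T@(np.array([x,y,z])-G[:,2]*.006-o["ee_pos"]); w=R.from_matrix(M.T@G).as_rotvec(degrees=True)
    print("now grasp",(o["ee_pos"]+M[:,2]*.006).round(4),"yaw",np.degrees(np.arctan2(M[1,0],M[0,0])).round(1),"tilt",np.degrees(np.arcsin(-M[2,0])).round(1),"t",o["time_s"],"F",o["ft_force"].round(1),"j",o["joints"].round(2))
    print("turn",w.round(1),"shift",(d*1000).round(1),"rows",max(np.linalg.norm(d)/.0417,np.linalg.norm(w)/7.16).round(1))
E
python3 go.py .6 -.1 .3 105 0; python3 go.py .555 .333 .12 194.1 0
```

```text
now grasp [ 0.1732 -0.6262  0.2372] yaw 15.5 tilt 0.0 t 0.3 F [ 0.1 -1.1  0.6] j [ 1.27  0.62 -0.01  1.42  0.01  1.1  -0.04]
turn [ -0.   -0.  -89.5] shift [ 551.7 -393.5  -62.4] rows 16.3
now grasp [ 0.1732 -0.6262  0.2372] yaw 15.5 tilt 0.0 t 0.3 F [ 0.1 -1.1  0.6] j [ 1.27  0.62 -0.01  1.42  0.01  1.1  -0.04]
turn [-0.000e+00 -1.000e-01 -1.786e+02] shift [ 623.7 -822.7  118. ] rows 24.9
```

```bash
python3 -m crank '[[[0,0,-7],[40,-20,-15],100],[[0,0,-14],[80,-45,-30],100],[[0,0,-21],[118,-70,-45],100],[[0,0,-28],[155,-100,-60],100],[[0,0,-35],[190,-125,-62],100]]' | tail -3; python3 go.py .6 -.1 .3 105 0
```

```text
ft_force: [0.4, -0.4, 0.1]
finger_gap: 0.0931
grip_force: 0.0
now grasp [ 0.3068 -0.4767  0.2972] yaw 50.8 tilt 0.1 t 0.7167 F [ 0.4 -0.4  0.1] j [ 1.09  0.44 -0.2   1.58  0.09  1.13  0.19]
turn [  0.1   0.1 -54.2] shift [477.2 -11.   -3.4] rows 11.4
```

```bash
python3 -m crank '[[[0,0,-7],[40,0,0],100],[[0,0,-14],[80,0,0],100],[[0,0,-21],[120,-2,0],100],[[0,0,-28],[160,-4,0],100],[[0,0,-35],[200,-5,0],100]]' | tail -3; python3 go.py .6 -.1 .3 105 0;python3 go.py .56 .18 .25 170 0
```

```text
ft_force: [1.0, 1.1, 0.2]
finger_gap: 0.0931
grip_force: 0.0
now grasp [ 0.4297 -0.3184  0.2958] yaw 85.8 tilt 0.0 t 1.1333 F [1.  1.1 0.2] j [ 0.86  0.4  -0.39  1.66  0.17  1.11  0.35]
turn [  0.    0.  -19.2] shift [230.3 153.8  -4.3] rows 6.6
now grasp [ 0.4297 -0.3184  0.2958] yaw 85.8 tilt 0.0 t 1.1333 F [1.  1.1 0.2] j [ 0.86  0.4  -0.39  1.66  0.17  1.11  0.35]
turn [ -0.    0.  -84.2] shift [506.6  93.3  45.5] rows 12.4
```

```bash
python3 -m crank '[[[0,0,-7],[36,20,0],100],[[0,0,-14],[72,40,0],100],[[0,0,-21],[108,60,0],100],[[0,0,-28],[144,80,0],100],[[0,0,-35],[180,100,0],100]]' | tail -3; python3 go.py .56 .18 .25 170 0;python3 go.py .555 .333 .12 194.1 0
```

```text
ft_force: [0.1, -0.2, 0.2]
finger_gap: 0.0928
grip_force: 0.0
now grasp [ 0.5437 -0.147   0.2957] yaw 120.8 tilt 0.0 t 1.55 F [ 0.1 -0.2  0.2] j [ 0.59  0.48 -0.57  1.58  0.27  1.16  0.5 ]
turn [ -0.    0.  -49.2] shift [272.6 181.4  45.5] rows 7.9
now grasp [ 0.5437 -0.147   0.2957] yaw 120.8 tilt 0.0 t 1.55 F [ 0.1 -0.2  0.2] j [ 0.59  0.48 -0.57  1.58  0.27  1.16  0.5 ]
turn [ -0.    0.  -73.3] shift [406.7 255.3 175.4] rows 12.3
```

```bash
python3 go.py .572 -.183 .24 113.8 42
```

```text
now grasp [ 0.5437 -0.147   0.2957] yaw 120.8 tilt 0.0 t 1.55 F [ 0.1 -0.2  0.2] j [ 0.59  0.48 -0.57  1.58  0.27  1.16  0.5 ]
turn [  2.6 -41.9   6.7] shift [-41.4   6.4  57.2] rows 5.9
```

```bash
python3 -m crank '[[[0.5,-7,1],[-8,1,12],100],[[1,-14,2],[-16,3,24],100],[[1.6,-21,3.5],[-24,4,35],100],[[2,-28,5],[-32,5,46],100],[[2.4,-35,6.2],[-41,6,57],100]]' | tail -3; python3 go.py .572 -.183 .24 113.8 42
```

```text
ft_force: [0.3, -0.9, -0.5]
finger_gap: 0.0932
grip_force: 0.0
now grasp [ 0.5694 -0.1822  0.2417] yaw 114.5 tilt 33.5 t 1.9667 F [ 0.3 -0.9 -0.5] j [ 0.18  0.46 -0.23  1.89  0.96  0.81 -0.28]
turn [-0.1 -8.5  0.6] shift [0.3 2.1 2.5] rows 1.2
```

```bash
python3 -m crank '[[[0,-7,0],[0,0,0],100],[[0,-7,0],[0,0,0],100]]' | tail -3; python3 go.py .572 -.183 .24 113.8 42; python3 go.py .56 .1 .3 165 0
```

```text
ft_force: [-0.5, 1.3, -0.3]
finger_gap: 0.0929
grip_force: 0.0
now grasp [ 0.5684 -0.1784  0.2388] yaw 115.4 tilt 40.1 t 2.1333 F [-0.5  1.3 -0.3] j [ 0.07  0.47 -0.16  1.96  1.13  0.82 -0.48]
turn [-0.1 -1.8  1.2] shift [-4.9  1.3  2.7] rows 0.3
now grasp [ 0.5684 -0.1784  0.2388] yaw 115.4 tilt 40.1 t 2.1333 F [-0.5  1.3 -0.3] j [ 0.07  0.47 -0.16  1.96  1.13  0.82 -0.48]
turn [-18.4  37.1 -47.9] shift [ 151.7  107.5 -212.1] rows 8.8
```

```bash
python3 -m crank '[[[-2,4.2,-5.4],[17,12,-24],100],[[-4,8.4,-10.8],[34,24,-48],100],[[-6.5,12.6,-16.5],[52,37,-72],100],[[-8.6,17,-22],[70,50,-97],100],[[-10.6,21.2,-27.4],[87,62,-122],100]]' | tail -3; python3 go.py .56 .1 .3 165 0
```

```text
ft_force: [1.4, 0.6, 1.2]
finger_gap: 0.0932
grip_force: 0.0
now grasp [ 0.5664 -0.0221  0.2788] yaw 144.4 tilt 17.3 t 2.55 F [1.4 0.6 1.2] j [ 0.22  0.41 -0.51  1.77  0.59  0.96  0.36]
turn [ -7.6  16.2 -21.1] shift [ 64.8  91.4 -50.1] rows 3.9
```

```bash
python3 -m crank '[[[-1.9,4,-5.3],[16,23,-12],100],[[-3.8,8,-10.6],[32,46,-24],100],[[-5.7,12,-16],[48,69,-37],100],[[-7.6,16.2,-21.1],[65,91,-50],100]]' | tail -3; python3 go.py .555 .333 .12 194.1 0
```

```text
ft_force: [0.9, -0.1, -0.1]
finger_gap: 0.0928
grip_force: 0.0
now grasp [0.5608 0.0991 0.2995] yaw 164.9 tilt 0.1 t 2.8833 F [ 0.9 -0.1 -0.1] j [ 0.23  0.51 -0.72  1.56  0.35  1.2   0.76]
turn [  0.    0.1 -29.2] shift [ 66.8 224.1 179.6] rows 7.1
```

```bash
python3 -m crank '[[[0,0,-6],[30,20,10],100],[[0,0,-12],[60,40,30],100],[[0,0,-18],[90,62,60],100],[[0,0,-24],[120,82,85],100],[[0,0,-29],[150,103,110],100]]' | tail -3; python3 go.py .555 .333 .06 194.1 0
```

```text
ft_force: [0.7, 0.6, -0.5]
finger_gap: 0.093
grip_force: 0.0
now grasp [0.449  0.2303 0.1925] yaw -166.2 tilt 0.1 t 3.3 F [ 0.7  0.6 -0.5] j [ 0.02  0.56 -0.81  1.88  0.51  0.92  0.77]
turn [-0.2  0.1 -0.3] shift [-127.2   74.9  132.5] rows 4.8
```

```bash
python3 -m crank '[[[0,0,0],[-32,19,20],100],[[0,0,0],[-64,38,45],100],[[0,0,0],[-96,57,75],100],[[0,0,0],[-127,75,100],100],[[0,0,0],[-127,75,130],100]]' | tail -3; python3 go.py .555 .333 .021 194.1 0
```

```text
ft_force: [-0.1, -0.5, 1.3]
finger_gap: 0.0929
grip_force: 0.0
now grasp [0.5606 0.3369 0.0639] yaw -166.4 tilt 0.6 t 3.7167 F [-0.1 -0.5  1.3] j [-0.21  0.9  -0.67  1.57  0.67  0.9   0.69]
turn [ 0.1  0.6 -0.5] shift [ 6.8 -2.6 42.8] rows 1.0
```

Run:
```python
from h import *
T=optics.grab_frame("top");S=optics.grab_frame("side")
a=cv2.resize(T["pixels"][170:280,190:310],None,fx=4,fy=4,interpolation=cv2.INTER_CUBIC)
cv2.imwrite("pics/g1.png",a[:,:,::-1])
# bar from side view
g=S["pixels"][285:315,235:335].astype(int); m=(g.max(2)<95).astype(np.uint8)
n,l,st,c=cv2.connectedComponentsWithStats(m); k=1+st[1:,4].argmax(); ys,xs=np.nonzero(l==k)
r=cv2.minAreaRect(np.c_[xs,ys].astype(np.float32)); B=cv2.boxPoints(r)+[235,285]
print(r,[onz(S,p,.007)[:2].round(4) for p in B], onz(S,B.mean(0),.009).round(4))
```

```text
((59.5, 16.5), (9.0, 49.0), 90.0) [array([0.5572, 0.3228]), array([0.4187, 0.2856]), array([0.4071, 0.3257]), array([0.5426, 0.3622])] [0.4804 0.3266 0.009 ]
```

View pics/g1.png

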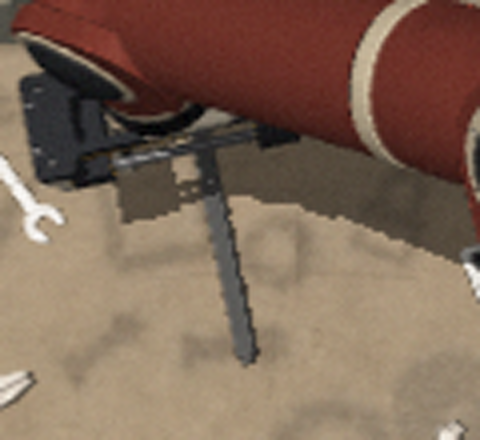

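The fingers straddle the bar, which enters the gripper near crop pixel (205,160) and has its near end at (248,358). I'll descend and grip.

```bash
python3 -m crank '[[[0,0.6,-0.5],[4,-2,20],100],[[0,0.6,-0.5],[7,-3,36],100],[[0,0.6,-0.5],[7,-3,42],100],[[0,0.6,-0.5],[7,-3,42],40],[[0,0.6,-0.5],[7,-3,42],0]]' 60 | tail -4; python3 -m crank '[[[0,0,0],[0,0,0],0],[[0,0,0],[0,0,0],0],[[0,0,0],[0,0,0],0],[[0,0,0],[0,0,0],0],[[0,0,0],[0,0,0],0]]'; python3 go.py .555 .333 .021 194.1 0
```

```text
tcp_rot: [-0.004, -0.123, 0.992, -0.003]
ft_force: [0.0, -0.1, -0.6]
finger_gap: 0.0843
grip_force: 0.0
time_s: 4.65
ee_pos: [0.5489, 0.3274, 0.0262]
tcp_rot: [-0.004, -0.123, 0.992, -0.004]
ft_force: [0.4, 0.0, 0.2]
finger_gap: 0.051
grip_force: 0.0
now grasp [0.5489 0.3274 0.0202] yaw -165.8 tilt -0.5 t 4.65 F [0.4 0.  0.2] j [-0.22  0.95 -0.63  1.62  0.71  0.83  0.66]
turn [-0.4 -0.5  0.1] shift [-7.3  3.9 -0.9] rows 0.2
```

```bash
python3 -m crank '[[[0,0,0],[0,0,0],0],[[0,0,0],[0,0,0],0],[[0,0,0],[0,0,0],0],[[0,0,0],[0,0,0],0],[[0,0,0],[0,0,0],0]]'|tail -2; python3 -m crank '[[[0,0,0],[0,0,0],0],[[0,0,0],[0,0,0],0],[[0,0,0],[0,0,0],0],[[0,0,0],[0,0,0],0]]'; python3 go.py .55 .333 .3 194.1 0
```

```text
finger_gap: 0.0177
grip_force: 0.5
time_s: 5.4
ee_pos: [0.5487, 0.3274, 0.0258]
tcp_rot: [-0.005, -0.123, 0.992, -0.004]
ft_force: [-0.1, 0.7, -1.1]
finger_gap: 0.0134
grip_force: 59.7
now grasp [0.5487 0.3273 0.0198] yaw -165.8 tilt -0.6 t 5.4 F [-0.1  0.7 -1.1] j [-0.22  0.95 -0.63  1.62  0.71  0.83  0.66]
turn [-0.4 -0.6  0.1] shift [ 2.000e-01  3.400e+00 -2.802e+02] rows 6.7
```

```bash
cat > ins.py <<'E'
# ins.py D a [dy dz] : put bar centre D mm from pivot on lever axis at a deg; bar offset in tool b
import sys
from h import *
from go import target
P=np.array([.4988,-.0160,.050]); YAW=113.76; b=np.array([.0375,0,.0188])
if __name__=="__main__":
    D,a=map(float,sys.argv[1:3]); e=[float(v)/1000 for v in sys.argv[3:5]]+[0,0]; o,M=state(); G=target(YAW,a)
    L=-G[:,0]; y=G[:,1]; zl=-G[:,2]
    tcp=P+L*D/1000+y*e[0]+zl*e[1]-G@b
    d=M.T@(tcp-o["ee_pos"]); w=R.from_matrix(M.T@G).as_rotvec(degrees=True)
    bc=o["ee_pos"]+M@b; r=bc-P
    print("now bar D,y,z",(1000*np.array([r@L,r@y,r@zl])).round(1),"yaw",np.degrees(np.arctan2(M[1,0],M[0,0])).round(1),"tilt",np.degrees(np.arcsin(-M[2,0])).round(1),"t",o["time_s"],"F world",o["ft_force"].round(1),"F tool",(M.T@o["ft_force"]).round(1),"gap",round(o["finger_gap"],4))
    print("turn",w.round(1),"shift",(d*1000).round(1),"rows",max(np.linalg.norm(d)/.0417,np.linalg.norm(w)/7.16).round(1),"j",o["joints"].round(2))
E
python3 -m crank '[[[0,0,0],[0,0,-30],0],[[0,0,0],[0,0,-70],0],[[0,0,0],[0,0,-110],0],[[0,0,0],[0,0,-150],0],[[0,0,0],[0,0,-190],0]]'|tail -3; python3 -m crank '[[[0,0,0],[0,0,-35],0],[[0,0,3],[0,-20,-70],0],[[0,0,9],[0,-50,-90],0],[[0,0,16],[0,-90,-100],0],[[0,0,23],[0,-130,-100],0]]'|tail -3;python3 go.py .6 0 .3 150 0
```

```text
ft_force: [0.9, 0.5, -3.3]
finger_gap: 0.0138
grip_force: 59.7
ft_force: [1.7, -0.6, -3.2]
finger_gap: 0.0135
grip_force: 59.7
now grasp [0.5834 0.2037 0.3137] yaw 170.9 tilt -0.1 t 6.2333 F [ 1.7 -0.6 -3.2] j [ 0.03  0.59 -0.72  1.38  0.39  1.32  0.71]
turn [-0.4 -0.  20.9] shift [ -48.5 -198.4   15. ] rows 4.9
```

```bash
python3 -m crank '[[[0,0,4],[-9,-40,0],0],[[0,0,8],[-19,-79,2],0],[[0,0,12.5],[-29,-119,5],0],[[0,0,17],[-39,-159,8],0],[[0,0,21],[-48,-198,12],0]]'|tail -3; python3 ins.py 240 42
```

```text
ft_force: [1.3, -0.5, -3.2]
finger_gap: 0.0134
grip_force: 59.7
now bar D,y,z [157.   75.  177.5] yaw 149.9 tilt -0.2 t 6.65 F world [ 1.3 -0.5 -3.2] F tool [-1.4  0.3  3.2] gap 0.0134
turn [ 12.5 -40.5  34.8] shift [ -76.5 -175.4   58.2] rows 7.7 j [ 0.33  0.55 -0.62  1.46  0.34  1.25  0.71]
```

```bash
python3 -m crank '[[[1.6,-5,4.3],[-9,-22,2],0],[[3.1,-10,8.7],[-19,-44,7],0],[[4.7,-15,13],[-28,-66,15],0],[[6.2,-20,17.4],[-38,-88,24],0],[[7.8,-25,21.6],[-47,-109,36],0]]'|tail -3; python3 ins.py 240 42
```

```text
ft_force: [-0.9, -0.2, -4.3]
finger_gap: 0.0133
grip_force: 59.7
now bar D,y,z [204.5  29.4  69.5] yaw 128.9 tilt 26.2 t 7.0667 F world [-0.9 -0.2 -4.3] F tool [ 2.2 -0.6  3.7] gap 0.0133
turn [  4.8 -15.3  13.1] shift [-36.9 -49.7  46.3] rows 2.9 j [ 0.2   0.43 -0.32  1.8   0.75  0.87  0.1 ]
```

```bash
python3 -m crank '[[[1.6,-5,4.3],[-18,-16,4],0],[[3.2,-10,8.7],[-37,-33,20],0],[[4.8,-15.3,13.1],[-37,-50,46],0],[[4.8,-15.3,13.1],[-37,-50,46],0]]'|tail -3; python3 ins.py 215 42
```

```text
ft_force: [-1.5, 1.4, -3.2]
finger_gap: 0.0138
grip_force: 59.7
now bar D,y,z [237.   -1.8  -1.3] yaw 114.1 tilt 41.8 t 7.4 F world [-1.5  1.4 -3.2] F tool [ 3.5 -0.7  1.1] gap 0.0138
turn [-0.3 -0.2  0.3] shift [22.   1.7 -1.3] rows 0.5 j [ 0.04  0.48 -0.09  1.95  1.15  0.79 -0.49]
```

Run:
```python
from h import *
from ins import P,b
T=optics.grab_frame("top");S=optics.grab_frame("side"); o,M=state()
a=cv2.resize(T["pixels"][180:260,340:440],None,fx=5,fy=5,interpolation=cv2.INTER_CUBIC)
c=cv2.resize(S["pixels"][170:250,290:350],None,fx=5,fy=5,interpolation=cv2.INTER_CUBIC)
cv2.imwrite("pics/pre.png",np.hstack([a,c])[:,:,::-1])
e=o["ee_pos"]+M@(b+[.105,0,0]); print("end expected",e,"T",(proj(T,e)-[340,180])*5+2,"S",(proj(S,e)-[290,170])*5+[502,2]) 
c0=o["ee_pos"]+M@(b+[.03,0,0]);print((proj(T,c0)-[340,180])*5+2,(proj(S,c0)-[290,170])*5+[502,2])
```

```text
end expected [ 0.5360812  -0.10558473  0.13755138] T [[306.7783417  144.01089276]] S [[638.02971045 116.18982783]]
[[423.88606192  77.06393999]] [[625.20394466  14.83662307]]
```

View pics/pre.png

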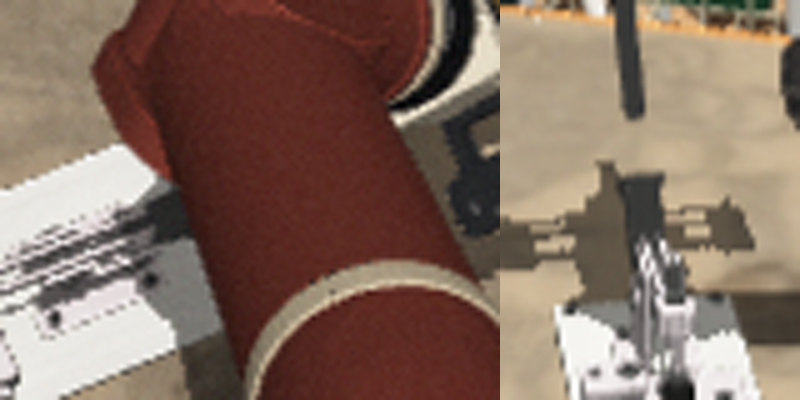

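The arm hides the socket in the top view. The side view shows the bar end at composite (632,117), where I expected (638,116), and the socket lip's top edge spanning x 617..663 at y 176. I'll compare these with the modelled positions.

Run:
```python
from h import *
from ins import *
S=optics.grab_frame("side");o,M=state()
q=lambda e:((proj(S,e)-[290,170])*5+[502,2]).round(1)[0]
for a in(40,43,46):
    G=target(YAW,a);L=-G[:,0];y=G[:,1];zl=-G[:,2];print(a,"yaxis",y.round(2))
    for s in(-1,1): print("top edge corner",q(P+.084*L+.0125*zl+s*.0125*y))
    print("+1mm y moves",q(P+.084*L+.0125*zl+.01*y)-q(P+.084*L+.0125*zl), "ringcentre",q(P+.084*L))
e=M@np.array([.0375+.105,0,.0188]);e=e+o["ee_pos"]
print("end",[q(e+M@np.array([0,sy,sz])*.00525) for sy in(-1,1) for sz in(-1,1)])
im=S["pixels"].astype(int)
for r in range(172,196,3):
    row=im[r,300:330]; print(r,row.max(1))
for r in range(204,214,2): print(r,im[r,305:335].max(1))
```

```text
40 yaxis [ 0.92  0.4  -0.  ]
top edge corner [662.  174.1]
top edge corner [625.2 177. ]
+1mm y moves [-14.7   1.1] ringcentre [642.2 182.4]
43 yaxis [0.92 0.4  0.  ]
top edge corner [662.6 172.8]
top edge corner [625.7 175.6]
+1mm y moves [-14.8   1.1] ringcentre [642.7 180.2]
46 yaxis [0.92 0.4  0.  ]
top edge corner [663.3 171.7]
top edge corner [626.3 174.6]
+1mm y moves [-14.8   1.2] ringcentre [643.3 178.2]
end [array([643.3, 110.6]), array([642.1, 116.3]), array([628. , 111.9]), array([626.9, 117.5])]
172 [217 209 208 229 181 168 169 195 223 238 239 155  49  55  58  59  40 178
 228 214 191 166 180 175 203 219 217 170 118 128]
175 [193 194 195 195 195 197 196 193 195 199 201 205 128  63  57  57  60 214
 226 227 233 238 219 228 227 213 230 230 232 231]
178 [177 176 174 174 176 179 178 178 176 173 172 172 164  67  57  58  57 121
 176 178 179 179 180 183 185 187 185 186 187 186]
181 [170 172 172 173 173 174 174 172 172 172 172 171 171  80  56  57  58  93
 171 177 180 183 186 185 182 179 182 189 190 192]
184 [173 175 175 175 177 176 175 173 172 174 175 175 175 113  63  56  57  59
 
[... 364 characters left out ...]
167 126  96 120
 166 183 182 181 180 178 179 178 178 178 178 180]
204 [185 187 191 194 105  93  92  90 180 182 160 158 140 141 145 145 134 134
 186 190 193 192 189 187 184 182 182 185 183 183]
206 [199 202 203 202 180 106  96  96 101  53  54  57  58  57  57  56  56 101
 179 184 186 189 191 194 195 196 194 189 184 178]
208 [206 206 204 151 147 104  99  98  77  48  61  58  57  58  58  58  59 187
 201 200 198 199 200 200 201 198 198 194 189 186]
210 [208 112  99  99  99 101 100  99  99  80  53  57  56  59  58  59  58 157
 201 204 204 204 202 204 205 205 202 199 141 133]
212 [145 144 102  97  98  98  99  98  99  99  51  57  57  57  58  59  57  89
 143 145 145 103 176 177 175 177 104  95  95  93]
```

```bash
python3 ins.py 190 41 0.5 0
```

```text
now bar D,y,z [237.    0.8   4.6] yaw 114.4 tilt 41.7 t 7.55 F world [ 0.4 -0.2 -2.4] F tool [1.3 0.3 2. ] gap 0.0133
turn [-0.   0.7  0.5] shift [46.8 -0.2  4.5] rows 1.1 j [ 0.04  0.47 -0.09  1.94  1.14  0.79 -0.48]
```

```bash
python3 -m crank '[[[0,0.3,0.2],[10,0,1.5],0],[[0,0.5,0.4],[20,0,3],0],[[0,0.7,0.5],[30,0,4.5],0],[[0,0.7,0.5],[38,0,4.5],0],[[0,0.7,0.5],[44,0,4.5],0]]'|tail -3; python3 ins.py 175 41 0.5 0
```

```text
ft_force: [-0.4, 0.9, -3.1]
finger_gap: 0.0134
grip_force: 59.7
now bar D,y,z [194.2   3.    1.1] yaw 113.4 tilt 41.0 t 7.9667 F world [-0.4  0.9 -3.1] F tool [2.8 0.  1.7] gap 0.0134
turn [ 0.2  0.  -0.2] shift [19.2 -2.3  1.1] rows 0.5 j [-0.01  0.51 -0.09  2.    1.19  0.78 -0.62]
```

```bash
python3 -m crank '[[[0,0,0],[0,0,0],0],[[0,0,0],[0,0,0],0]]'|tail -3; python3 ins.py 175 41 0.5 0
```

```text
ft_force: [0.2, 0.3, -2.5]
finger_gap: 0.0134
grip_force: 59.7
now bar D,y,z [194.9   2.4   0.8] yaw 113.5 tilt 41.1 t 8.1333 F world [ 0.2  0.3 -2.5] F tool [1.7 0.3 1.8] gap 0.0134
turn [ 0.2  0.1 -0.2] shift [19.9 -1.8  0.8] rows 0.5 j [-0.01  0.51 -0.09  2.    1.19  0.78 -0.62]
```

```bash
python3 -m crank '[[[0,0,-0.2],[2,-1,0.4],0],[[0,0,-0.2],[4,-1.8,0.8],0],[[0,0,-0.2],[7,-1.8,0.8],0],[[0,0,-0.2],[10,-1.8,0.8],0],[[0,0,-0.2],[10,-1.8,0.8],0]]'|tail -3; python3 ins.py 175 41 0.5 0
```

```text
ft_force: [0.0, -0.0, -2.7]
finger_gap: 0.0133
grip_force: 59.7
now bar D,y,z [ 1.836e+02 -1.000e-01 -4.000e-01] yaw 113.8 tilt 41.0 t 8.55 F world [ 0.  -0.  -2.7] F tool [ 1.7 -0.   2. ] gap 0.0133
turn [0.1 0.  0. ] shift [ 8.5  0.6 -0.4] rows 0.2 j [-0.02  0.51 -0.08  2.02  1.21  0.78 -0.65]
```

```bash
python3 -m crank '[[[0,0,0],[2,0,0],0],[[0,0,0],[4,0,0],0],[[0,0,0],[6,0,0],0],[[0,0,0],[8,0,0],0],[[0,0,0],[8,0,0],0]]'|tail -3; python3 ins.py 165 41 0.5 0
```

```text
ft_force: [1.6, -3.2, 2.5]
finger_gap: 0.0132
grip_force: 59.7
now bar D,y,z [ 1.793e+02 -1.000e-01 -7.000e-01] yaw 113.6 tilt 41.4 t 8.9667 F world [ 1.6 -3.2  2.5] F tool [-4.4  0.1  0.5] gap 0.0132
turn [ 0.1  0.4 -0.1] shift [14.1  0.6 -0.5] rows 0.3 j [-0.04  0.52 -0.08  2.03  1.22  0.78 -0.68]
```

```bash
cat > tq.py <<'E'
from h import *
o,M=state(); w=np.array([0,0,-2.7]); F=M.T@(o["ft_force"]-w); t=M.T@o["torque"]-np.cross([.0375,0,.0188],M.T@w)
print("contact F tool",F.round(1),"tau tool",t.round(2))
E
python3 tq.py; python3 -m crank '[[[0,0,0],[-3,0,0],0],[[0,0,0],[-6,0,0],0],[[0,0,0],[-6,0,0],0],[[0,0,0],[-6,0,0],0]]'|tail -3; python3 ins.py 179 42 0.5 0; python3 tq.py
python3 - <<'E'
from h import *
S=optics.grab_frame("side")
cv2.imwrite("pics/in1.png",cv2.resize(S["pixels"][165:245,280:360],None,fx=7,fy=7,interpolation=cv2.INTER_CUBIC)[:,:,::-1])
E
```

```text
contact F tool [-6.1  0.2 -1.6] tau tool [-0.04 -0.39  0.06]
ft_force: [0.7, 0.7, -1.8]
finger_gap: 0.0135
grip_force: 59.7
now bar D,y,z [181.4  -0.2  -3.6] yaw 113.8 tilt 41.0 t 9.3 F world [ 0.7  0.7 -1.8] F tool [1.5 0.9 1.1] gap 0.0135
turn [ 0.1 -1.   0. ] shift [ 2.8  0.7 -4.3] rows 0.1 j [-0.03  0.51 -0.08  2.02  1.21  0.77 -0.66]
contact F tool [-0.3  0.9 -0.9] tau tool [-0.1   0.98  0.08]
```

View pics/in1.png

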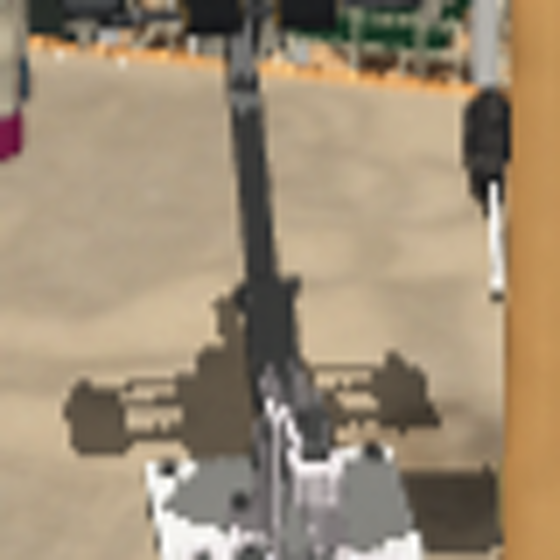

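The bar end goes in behind the top lip, at crop pixel (262,275), with the lip centred at (267,285). Laterally it's close, so I'll try small height changes under a light push.

```bash
python3 -m crank '[[[0,0,0],[1,0,-2],0],[[0,0,0],[3,0.5,-3],0],[[0,0,0],[6,0.7,-3],0],[[0,0,0],[9,0.7,-3],0],[[0,0,0],[9,0.7,-3],0]]'|tail -3; python3 ins.py 165 42 0.5 0; python3 tq.py
```

```text
ft_force: [0.2, -1.9, -0.6]
finger_gap: 0.0132
grip_force: 59.7
now bar D,y,z [174.4   0.6  -0.6] yaw 113.7 tilt 41.2 t 9.7667 F world [ 0.2 -1.9 -0.6] F tool [-1.  -0.6  1.6] gap 0.0132
turn [ 0.1 -0.8 -0. ] shift [ 9.6 -0.1 -1. ] rows 0.2 j [-0.04  0.52 -0.09  2.03  1.21  0.78 -0.69]
contact F tool [-2.7 -0.6 -0.4] tau tool [-0.13  0.37  0.13]
```

```bash
python3 -m crank '[[[0,-0.5,0],[2,0,-1],0],[[0,-1,0],[4,0,-1.5],0],[[0,-1,0],[7,0,-1.5],0],[[0,-1,0],[10,0,-1.5],0],[[0,-1,0],[10,0,-1.5],0]]'|tail -3; python3 ins.py 155 43 0.5 0; python3 tq.py
```

```text
ft_force: [0.1, 0.4, -1.6]
finger_gap: 0.0133
grip_force: 59.7
now bar D,y,z [166.    0.8  -2.4] yaw 113.5 tilt 42.3 t 10.1833 F world [ 0.1  0.4 -1.6] F tool [1.4 0.3 1. ] gap 0.0133
turn [ 0.1 -0.7 -0.2] shift [11.3 -0.1 -2.7] rows 0.3 j [-0.07  0.53 -0.08  2.05  1.24  0.79 -0.74]
contact F tool [-0.5  0.3 -1. ] tau tool [ 0.04  0.98 -0.  ]
```

```bash
python3 -m crank '[[[0,-0.2,0],[3,0,-0.3],0],[[0,-0.4,0],[6,0,-0.7],0],[[0,-0.4,0],[9,0,-0.7],0],[[0,-0.4,0],[12,0,-0.7],0],[[0,-0.4,0],[12,0,-0.7],0]]'|tail -3; python3 ins.py 145 43 0.5 0; python3 tq.py
```

```text
ft_force: [0.1, 1.5, -2.4]
finger_gap: 0.0134
grip_force: 59.7
now bar D,y,z [149.6   0.7  -1.5] yaw 113.9 tilt 42.3 t 10.6 F world [ 0.1  1.5 -2.4] F tool [2.6 0.7 0.9] gap 0.0134
turn [ 0.1 -0.7  0.1] shift [ 4.8 -0.3 -1.9] rows 0.1 j [-0.1   0.54 -0.08  2.07  1.26  0.8  -0.79]
contact F tool [ 0.8  0.7 -1.1] tau tool [-0.09  1.43  0.06]
```

```bash
python3 -m crank '[[[0,0,0],[3,0,0],0],[[0,0,0],[6,0,0],0],[[0,0,0],[9,0,-0.5],0],[[0,0,0],[12,0,-0.5],0],[[0,0,0],[12,0,-0.5],0]]'|tail -3; python3 ins.py 133 43 0.5 0; python3 tq.py
```

```text
ft_force: [-0.2, 1.0, -2.5]
finger_gap: 0.0133
grip_force: 59.7
now bar D,y,z [138.9   0.6  -1.1] yaw 113.8 tilt 42.4 t 11.0167 F world [-0.2  1.  -2.5] F tool [2.5 0.2 1.2] gap 0.0133
turn [ 0.1 -0.6  0. ] shift [ 6.1 -0.1 -1.4] rows 0.1 j [-0.11  0.55 -0.08  2.08  1.27  0.8  -0.83]
contact F tool [ 0.6  0.2 -0.8] tau tool [-0.05  1.25  0.1 ]
```

```bash
python3 -m crank '[[[0,0,0],[2,0,0],0],[[0,0,0],[4,0,0],0],[[0,0,0],[6,0,0],0],[[0,0,0],[8,0,0],0],[[0,0,0],[8,0,0],0]]'|tail -3; python3 ins.py 133 43 0.5 0; python3 tq.py
```

```text
ft_force: [0.7, -2.2, 3.8]
finger_gap: 0.0134
grip_force: 59.7
now bar D,y,z [133.9   0.5  -1.4] yaw 113.6 tilt 42.7 t 11.4333 F world [ 0.7 -2.2  3.8] F tool [-4.3 -0.3 -1.2] gap 0.0134
turn [ 0.  -0.3 -0.1] shift [ 1.   0.1 -1.6] rows 0.0 j [-0.13  0.56 -0.08  2.09  1.28  0.81 -0.86]
contact F tool [-6.1 -0.2 -3.2] tau tool [-0.03 -0.03  0.03]
```

Floor felt at D = 134, where 133 was expected. I'll hold briefly, then swing.

```bash
python3 -m crank '[[[0,0,0],[1,0,0],0],[[0,0,0],[1,0,0],0],[[0,0,0],[1,0,0],0],[[0,0,0],[1,0,0],0]]'|tail -3; python3 ins.py 133 43 0.5 0; python3 tq.py; python3 -m crank '[[[0,2,0],[-2,0,6],0],[[0,4,0],[-2.8,0,12],0],[[0,6,0],[-3,0,18],0],[[0,8,0],[-2.8,0,24],0],[[0,8,0],[-2.8,0,24],0]]'|tail -3; python3 ins.py 133 35 0.5 0; python3 tq.py
```

```text
ft_force: [2.0, -2.9, 5.0]
finger_gap: 0.0134
grip_force: 59.7
now bar D,y,z [133.8   0.5  -1.5] yaw 113.5 tilt 42.8 t 11.7667 F world [ 2.  -2.9  5. ] F tool [-5.9  0.6 -1.3] gap 0.0134
turn [ 0.  -0.2 -0.2] shift [ 0.9  0.1 -1.6] rows 0.0 j [-0.13  0.56 -0.08  2.09  1.28  0.81 -0.86]
contact F tool [-7.7  0.6 -3.3] tau tool [-0.03 -0.58  0.09]
ft_force: [0.3, -0.6, 5.8]
finger_gap: 0.0133
grip_force: 59.8
now bar D,y,z [134.6   0.7  -1.5] yaw 113.4 tilt 34.5 t 12.1833 F world [ 0.3 -0.6  5.8] F tool [-3.8  0.1 -4.4] gap 0.0133
turn [ 0.1 -0.5 -0.3] shift [ 1.7 -0.  -1.8] rows 0.1 j [ 0.01  0.56 -0.12  2.04  1.16  0.7  -0.66]
contact F tool [-5.4  0.1 -6.6] tau tool [-0.02  0.09  0.01]
```

```bash
python3 -m crank '[[[0,2.5,0],[-0.6,0,7.5],0],[[0,5,0],[-0.9,0,15],0],[[0,7.5,0],[-0.9,0,22.5],0],[[0,10,0],[-0.5,0,30],0],[[0,10,0],[-0.5,0,30],0]]'|tail -3; python3 ins.py 133 25 0.5 0; python3 tq.py
```

```text
ft_force: [-0.7, -0.3, 8.2]
finger_gap: 0.0134
grip_force: 59.8
now bar D,y,z [133.9   1.1  -1.2] yaw 113.5 tilt 24.4 t 12.6 F world [-0.7 -0.3  8.2] F tool [-3.4 -0.7 -7.5] gap 0.0134
turn [ 0.2 -0.6 -0.2] shift [ 1.1 -0.4 -1.6] rows 0.1 j [ 0.19  0.59 -0.22  1.96  0.96  0.64 -0.38]
contact F tool [-4.5 -0.7 -9.9] tau tool [ 0.13  0.12 -0.09]
```

```bash
python3 -m crank '[[[0,2.5,0],[-0.6,0,7.5],0],[[0,5,0],[-0.9,0,15],0],[[0,7.5,0],[-0.9,0,22.5],0],[[0,10,0],[-0.5,0,30],0],[[0,10,0],[-0.5,0,30],0]]'|tail -3; python3 ins.py 133 15 0.5 0; python3 tq.py
```

```text
ft_force: [0.1, -0.9, 7.9]
finger_gap: 0.0136
grip_force: 60.0
now bar D,y,z [134.2   1.3  -1.5] yaw 113.5 tilt 14.5 t 13.0167 F world [ 0.1 -0.9  7.9] F tool [-2.8 -0.3 -7.4] gap 0.0136
turn [ 0.2 -0.5 -0.3] shift [ 1.4 -0.5 -1.9] rows 0.1 j [ 0.37  0.66 -0.36  1.88  0.77  0.65 -0.12]
contact F tool [ -3.5  -0.3 -10.1] tau tool [ 0.12 -0.09  0.1 ]
```

```bash
python3 -m crank '[[[0,1.5,0],[-0.5,0,4.5],0],[[0,3,0],[-0.8,0,9],0],[[0,4.5,0],[-0.9,0,13.5],0],[[0,6,0],[-0.9,0,18],0],[[0,6,0],[-0.9,0,18],0]]'|tail -3; python3 ins.py 133 9 0.5 0; python3 tq.py
```

```text
ft_force: [1.7, -3.2, 7.0]
finger_gap: 0.0134
grip_force: 60.0
now bar D,y,z [134.4   1.3  -1.6] yaw 113.5 tilt 8.5 t 13.4333 F world [ 1.7 -3.2  7. ] F tool [-4.6  0.3 -6.4] gap 0.0134
turn [ 0.2 -0.5 -0.2] shift [ 1.6 -0.6 -1.9] rows 0.1 j [ 0.47  0.71 -0.44  1.83  0.68  0.68  0.  ]
contact F tool [-5.   0.3 -9.1] tau tool [ 0.05 -0.22  0.11]
```

```bash
python3 -m crank '[[[0,0.7,0],[-0.2,0,2.2],0],[[0,1.5,0],[-0.5,0,4.5],0],[[0,1.5,0],[-0.5,0,4.5],0]]'|tail -3; python3 ins.py 133 9 0.5 0; python3 tq.py;  python3 -m crank '[[[0,0.7,0],[-0.2,0,2.2],0],[[0,1.5,0],[-0.5,0,4.5],0],[[0,1.5,0],[-0.5,0,4.5],0]]'|tail -3; python3 ins.py 133 9 0.5 0; python3 tq.py
```

```text
ft_force: [1.0, -2.2, 7.4]
finger_gap: 0.0133
grip_force: 60.0
now bar D,y,z [134.3   1.4  -4.8] yaw 113.6 tilt 7.1 t 13.6833 F world [ 1.  -2.2  7.4] F tool [-3.3  0.  -7. ] gap 0.0133
turn [ 0.2 -1.9 -0.2] shift [ 2.1 -0.7 -6. ] rows 0.3 j [ 0.49  0.73 -0.46  1.81  0.66  0.69  0.03]
contact F tool [-3.7  0.  -9.7] tau tool [ 0.11 -0.21  0.06]
ft_force: [0.2, -2.1, 5.7]
finger_gap: 0.0134
grip_force: 60.0
now bar D,y,z [134.2   1.3  -8.5] yaw 113.6 tilt 5.6 t 13.9333 F world [ 0.2 -2.1  5.7] F tool [-2.5 -0.7 -5.5] gap 0.0134
turn [ 0.2 -3.4 -0.2] shift [  2.9  -0.6 -10.6] rows 0.5 j [ 0.51  0.74 -0.48  1.8   0.64  0.7   0.06]
contact F tool [-2.8 -0.7 -8.2] tau tool [ 0.11 -0.23  0.15]
```

```bash
python3 -m crank '[[[0,0.6,0],[-0.2,0,1.8],0],[[0,1.2,0],[-0.4,0,3.6],0],[[0,1.2,0],[-0.4,0,3.6],0]]'|tail -3; python3 ins.py 133 9 0.5 0|head -1; python3 tq.py
```

```text
ft_force: [1.6, -4.3, 5.5]
finger_gap: 0.0134
grip_force: 60.0
now bar D,y,z [134.    1.3 -11.4] yaw 113.6 tilt 4.4 t 14.1833 F world [ 1.6 -4.3  5.5] F tool [-5.  -0.2 -5.1] gap 0.0134
contact F tool [-5.2 -0.2 -7.8] tau tool [ 0.05 -0.33  0.11]
```

```bash
python3 -m crank '[[[0,0.6,0],[-0.2,0,1.8],0],[[0,1.2,0],[-0.4,0,3.6],0],[[0,1.2,0],[-0.4,0,3.6],0]]'|tail -3; python3 ins.py 133 9 0.5 0|head -1; python3 tq.py
```

```text
ft_force: [2.2, -5.2, 4.2]
finger_gap: 0.0134
grip_force: 60.0
now bar D,y,z [133.7   1.3 -14.4] yaw 113.7 tilt 3.2 t 14.4333 F world [ 2.2 -5.2  4.2] F tool [-5.9 -0.  -3.9] gap 0.0134
contact F tool [-6.1 -0.  -6.6] tau tool [-0.1  -0.57  0.09]
```

```bash
python3 -m crank '[[[0,0.6,0],[-0.4,0,1.8],0],[[0,1.2,0],[-0.8,0,3.6],0],[[0,1.2,0],[-0.8,0,3.6],0]]'|tail -3; python3 ins.py 133 9 0.5 0|head -1; python3 tq.py
```

```text
ft_force: [2.7, -4.3, 4.1]
finger_gap: 0.0138
grip_force: 60.0
now bar D,y,z [133.4   1.2 -17.4] yaw 113.7 tilt 2.0 t 14.6833 F world [ 2.7 -4.3  4.1] F tool [-5.2  0.8 -3.9] gap 0.0138
contact F tool [-5.2  0.8 -6.6] tau tool [-0.19 -0.67  0.13]
```

```bash
python3 -m crank '[[[0,0.6,0],[-0.4,0,1.8],0],[[0,1.2,0],[-0.8,0,3.6],0],[[0,1.2,0],[-0.8,0,3.6],0]]'|tail -3; python3 ins.py 133 9 0.5 0|head -1; python3 tq.py
```

```text
ft_force: [2.7, -5.0, 2.7]
finger_gap: 0.0134
grip_force: 60.0
now bar D,y,z [133.1   1.2 -20.4] yaw 113.7 tilt 0.7 t 14.9333 F world [ 2.7 -5.   2.7] F tool [-5.7  0.4 -2.6] gap 0.0134
contact F tool [-5.7  0.4 -5.3] tau tool [-0.31 -0.69  0.15]
```

```bash
python3 -m crank '[[[0,0.5,0],[-0.4,0,1.5],0],[[0,1,0],[-0.8,0,3],0],[[0,1,0],[-0.8,0,3],0]]'|tail -3; python3 ins.py 133 9 0.5 0|head -1; python3 tq.py
```

```text
ft_force: [4.1, -5.0, 1.9]
finger_gap: 0.0131
grip_force: 60.0
now bar D,y,z [132.7   1.1 -22.8] yaw 113.8 tilt -0.3 t 15.1833 F world [ 4.1 -5.   1.9] F tool [-6.2  1.7 -2. ] gap 0.0131
contact F tool [-6.2  1.7 -4.7] tau tool [-0.39 -0.65  0.14]
```

```bash
python3 -m crank '[[[0,0.5,0],[-0.4,0,1.5],0],[[0,1,0],[-0.8,0,3],0],[[0,1,0],[-0.8,0,3],0]]'|tail -3; python3 ins.py 133 9 0.5 0|head -1; python3 tq.py
```

```text
ft_force: [3.0, -4.1, -0.9]
finger_gap: 0.0134
grip_force: 60.0
now bar D,y,z [132.4   0.7 -25.3] yaw 113.8 tilt -1.3 t 15.4333 F world [ 3.  -4.1 -0.9] F tool [-4.9  1.1  0.8] gap 0.0134
contact F tool [-4.9  1.1 -1.9] tau tool [-0.36 -0.79  0.18]
```

```bash
python3 -m crank '[[[0,0.5,0],[-0.4,0,1.5],0],[[0,1,0],[-0.8,0,3],0],[[0,1,0],[-0.8,0,3],0]]'|tail -3; python3 ins.py 133 9 0.5 0|head -1; python3 tq.py
```

```text
ft_force: [3.3, -1.9, -0.5]
finger_gap: 0.0134
grip_force: 60.0
now bar D,y,z [132.    0.7 -27.7] yaw 113.8 tilt -2.4 t 15.6833 F world [ 3.3 -1.9 -0.5] F tool [-3.1  2.2  0.4] gap 0.0134
contact F tool [-3.   2.2 -2.3] tau tool [-0.46 -0.64  0.11]
```

```bash
python3 -m crank '[[[0,0.4,0],[-0.4,0,1.2],0],[[0,0.7,0],[-0.8,0,2.1],0],[[0,0.7,0],[-0.8,0,2.1],0]]'|tail -3; python3 ins.py 133 9 0.5 0|head -1; python3 tq.py
```

```text
ft_force: [1.7, -0.7, 1.3]
finger_gap: 0.0136
grip_force: 60.0
now bar D,y,z [131.9   1.  -28.8] yaw 113.8 tilt -3.1 t 15.9333 F world [ 1.7 -0.7  1.3] F tool [-1.3  1.3 -1.3] gap 0.0136
contact F tool [-1.1  1.3 -4. ] tau tool [-0.4  -0.24  0.12]
```

```bash
python3 -m crank '[[[0,0.3,0],[-0.2,0,1.2],0],[[0,0.5,0],[-0.3,0,2],0],[[0,0.5,0],[-0.3,0,2],0]]'|tail -3; python3 ins.py 133 9 0.5 0|head -1; python3 tq.py
```

```text
ft_force: [1.6, 0.3, 2.3]
finger_gap: 0.0131
grip_force: 60.0
now bar D,y,z [131.6   1.  -30.3] yaw 113.8 tilt -3.6 t 16.1833 F world [1.6 0.3 2.3] F tool [-0.3  1.5 -2.4] gap 0.0131
contact F tool [-0.1  1.5 -5. ] tau tool [-0.39  0.28  0.05]
```

```bash
python3 -m crank '[[[0,0.3,0],[-0.2,0,1.2],0],[[0,0.5,0],[-0.3,0,2],0],[[0,0.5,0],[-0.3,0,2],0]]'|tail -3; python3 ins.py 133 9 0.5 0|head -1; python3 tq.py
```

```text
ft_force: [1.1, 0.9, 4.7]
finger_gap: 0.0135
grip_force: 60.0
now bar D,y,z [131.4   1.1 -32. ] yaw 113.8 tilt -4.1 t 16.4333 F world [1.1 0.9 4.7] F tool [ 0.7  1.4 -4.6] gap 0.0135
contact F tool [ 0.9  1.4 -7.3] tau tool [-0.33  0.62  0.08]
```

Run:
```python
from h import *
from ins import *
S=optics.grab_frame("side");o,M=state()
x0,y0,k=295,190,10
cv2.imwrite("pics/st.png",cv2.resize(S["pixels"][y0:y0+58,x0:x0+56],None,fx=k,fy=k,interpolation=cv2.INTER_CUBIC)[:,:,::-1])
q=lambda e:((proj(S,e)-[x0,y0])*k+k/2).round(0)[0]
for a in(8,6,4,2,0,-2):
    G=target(YAW,a);L=-G[:,0];y=G[:,1];zl=-G[:,2];print(a,"lip top edge",[q(P+.084*L+.0125*zl+(s*.0125+.0027)*y) for s in(-1,1)],"sock root top",q(P+.028*L+.0115*zl+.0027*y))
```

```text
8 lip top edge [array([259., 217.]), array([187., 222.])] sock root top [244. 321.]
6 lip top edge [array([258., 223.]), array([186., 228.])] sock root top [244. 323.]
4 lip top edge [array([258., 229.]), array([186., 235.])] sock root top [244. 325.]
2 lip top edge [array([258., 236.]), array([186., 241.])] sock root top [244. 326.]
0 lip top edge [array([258., 242.]), array([186., 248.])] sock root top [244. 328.]
-2 lip top edge [array([258., 249.]), array([186., 255.])] sock root top [244. 330.]
```

View pics/st.png

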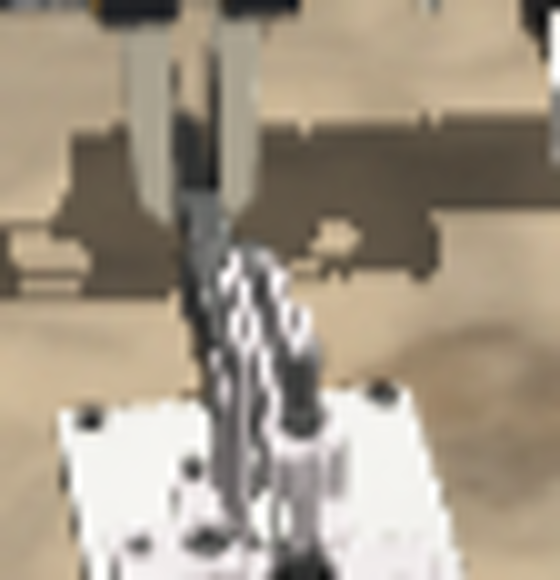

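```bash
python3 -m crank '[[[0,0,0],[0,0,1],0],[[0,0,0],[0,0,2],0],[[0,0,0],[0,0,2],0],[[0,0,0],[0,0,2],0]]'|tail -3; python3 ins.py 133 9 0.5 0|head -1; python3 tq.py
```

```text
ft_force: [0.0, 0.5, 7.0]
finger_gap: 0.0134
grip_force: 60.0
now bar D,y,z [131.2   1.3 -33.4] yaw 113.8 tilt -4.0 t 16.8167 F world [0.  0.5 7. ] F tool [ 0.9  0.2 -7. ] gap 0.0134
contact F tool [ 1.1  0.2 -9.7] tau tool [-0.2   0.73  0.05]
```

```bash
python3 -m crank '[[[0,0,0],[0,0,1],0],[[0,0,0],[0,0,2],0],[[0,0,0],[0,0,2],0],[[0,0,0],[0,0,2],0]]'|tail -3; python3 ins.py 133 9 0.5 0|head -1; python3 tq.py
```

```text
ft_force: [-0.5, -0.0, 10.2]
finger_gap: 0.0131
grip_force: 60.0
now bar D,y,z [131.    1.5 -34.6] yaw 113.8 tilt -4.0 t 17.15 F world [-0.5 -0.  10.2] F tool [  0.9  -0.4 -10.2] gap 0.0131
contact F tool [  1.1  -0.4 -12.9] tau tool [-0.07  0.8   0.08]
```

```bash
python3 -m crank '[[[0,0,0],[0,0,0],0],[[0,-0.5,0],[0,0,-2],0],[[0,-1,0],[0,0,-4],0],[[0,-1,0],[0,0,-6],0],[[0,-1,0],[0,0,-6],0]]'|tail -3; python3 ins.py 133 -2 0.5 0|head -1; python3 tq.py
```

```text
ft_force: [0.6, 1.0, -1.3]
finger_gap: 0.0134
grip_force: 60.0
now bar D,y,z [136.    0.   -5.4] yaw 113.9 tilt -3.0 t 17.5667 F world [ 0.6  1.  -1.3] F tool [0.6 0.9 1.4] gap 0.0134
contact F tool [ 0.7  0.9 -1.3] tau tool [-0.38  0.31  0.14]
```

```bash
python3 -m crank '[[[0,0,0],[-2,0,0],0],[[0,0,0],[-5,0,0],0],[[0,0,0],[-8,0,-0.1],0],[[0,0,0],[-12,0,-0.2],0],[[0,0,0],[-12,0,-0.2],0]]'|tail -3; python3 ins.py 133 -2 0.5 0|head -1; python3 tq.py
```

```text
ft_force: [-0.1, -0.2, -1.1]
finger_gap: 0.0134
grip_force: 60.0
now bar D,y,z [150.3  -0.3  -5.7] yaw 113.7 tilt -2.9 t 17.9833 F world [-0.1 -0.2 -1.1] F tool [-0.2 -0.2  1.1] gap 0.0134
contact F tool [-0.1 -0.2 -1.6] tau tool [-0.09 -0.03 -0.04]
```

```bash
python3 -m crank '[[[0,0,0],[-4,0,0],0],[[0,0,0],[-8,0,-0.1],0],[[0,0,0],[-12,0,-0.2],0],[[0,0,0],[-16,0,-0.3],0],[[0,0,0],[-16,0,-0.3],0]]'|tail -3; python3 ins.py 133 -2 0.5 0|head -1; python3 tq.py
```

```text
ft_force: [0.2, -1.5, -3.0]
finger_gap: 0.0132
grip_force: 60.0
now bar D,y,z [166.4   0.3  -5.3] yaw 113.7 tilt -2.9 t 18.4 F world [ 0.2 -1.5 -3. ] F tool [-1.6 -0.4  2.9] gap 0.0132
contact F tool [-1.5 -0.4  0.2] tau tool [-0.04 -0.22  0.02]
```

```bash
python3 -m crank '[[[0,0,0],[-6,0,0],0],[[0,0,0],[-12,0,-0.1],0],[[0,0,0],[-18,0,-0.2],0],[[0,0,0],[-26,0,-0.3],0],[[0,0,0],[-36,0,-0.3],0]]'|tail -3; python3 ins.py 133 -2 0.5 0|head -1; python3 tq.py; python3 go.py .58 -.3 .1 113 0
```

```text
ft_force: [0.4, 0.4, -2.8]
finger_gap: 0.0133
grip_force: 60.0
now bar D,y,z [200.9   0.8  -5.3] yaw 113.8 tilt -3.0 t 18.8167 F world [ 0.4  0.4 -2.8] F tool [0.1 0.6 2.8] gap 0.0133
contact F tool [0.2 0.6 0.1] tau tool [-0.07 -0.13  0.03]
now grasp [ 0.5958 -0.2342  0.0485] yaw 113.8 tilt -3.0 t 18.8167 F [ 0.4  0.4 -2.8] j [ 0.68  0.9  -0.58  1.58  0.54  0.86  0.32]
turn [ 0.1 -3.   0.8] shift [-50.7 -40.9 -54.3] rows 2.0
```

```bash
python3 go.py .612 -.271 .04 113.8 0; python3 -m crank '[[[0,-1,0],[-12,0,0],0],[[0,-2,0],[-25,0,2],0],[[0,-3,0],[-38,0,5],0],[[0,-3,0],[-38,0,7],0],[[0,-3,0],[-38,0,7],0]]'|tail -3; python3 go.py .612 -.271 .021 113.8 0
```

```text
now grasp [ 0.5958 -0.2342  0.0485] yaw 113.8 tilt -3.0 t 18.8167 F [ 0.4  0.4 -2.8] j [ 0.68  0.9  -0.58  1.58  0.54  0.86  0.32]
turn [ 0.1 -3.   0. ] shift [-40.3  -0.    6.4] rows 1.0
ft_force: [0.7, 0.8, -2.5]
finger_gap: 0.0133
grip_force: 60.0
now grasp [ 0.6101 -0.2689  0.0384] yaw 113.7 tilt -0.0 t 19.2333 F [ 0.7  0.8 -2.5] j [ 0.68  0.92 -0.55  1.54  0.58  0.85  0.33]
turn [-0.  -0.  -0.1] shift [-2.7  0.9 17.4] rows 0.4
```

```bash
python3 -m crank '[[[0,0,0],[0,0,5],0],[[0,0,0],[0,0,10],0],[[0,0,0],[0,0,14],0],[[0,0,0],[0,0,17],0],[[0,0,0],[0,0,17],0]]'|tail -3; python3 go.py .612 -.271 .021 113.8 0
```

```text
ft_force: [-0.8, -0.2, -3.4]
finger_gap: 0.0132
grip_force: 60.0
now grasp [ 0.6101 -0.268   0.0214] yaw 113.8 tilt -0.1 t 19.65 F [-0.8 -0.2 -3.4] j [ 0.67  0.94 -0.54  1.54  0.6   0.82  0.32]
turn [ 0.  -0.1  0. ] shift [-3.5  0.5  0.4] rows 0.1
```

```bash
python3 -m crank '[[[0,0,0],[0,0,1],0],[[0,0,0],[0,0,1.5],0],[[0,0,0],[0,0,1.5],0],[[0,0,0],[0,0,1.5],30],[[0,0,0],[0,0,1.5],40]]'|tail -3; python3 -m crank '[[[0,0,0],[0,0,0],45],[[0,0,0],[0,0,0],45],[[0,0,0],[0,0,0],45],[[0,0,0],[0,0,0],45],[[0,0,0],[0,0,0],45]]'|tail -3; python3 -m crank '[[[0,0,0],[0,0,-10],45],[[0,0,0],[0,0,-30],45],[[0,0,0],[0,0,-60],45],[[0,0,0],[0,0,-100],45],[[0,0,0],[0,0,-140],45]]'|tail -3;python3 go.py .45 -.45 .25 60 0
```

```text
ft_force: [0.1, 0.5, 0.3]
finger_gap: 0.0225
grip_force: 0.0
ft_force: [0.2, 0.5, 0.1]
finger_gap: 0.0418
grip_force: 0.0
ft_force: [1.5, -1.5, -0.8]
finger_gap: 0.0418
grip_force: 0.0
now grasp [ 0.61   -0.2682  0.1624] yaw 113.8 tilt -0.1 t 20.9 F [ 1.5 -1.5 -0.8] j [ 0.71  0.78 -0.62  1.45  0.49  1.07  0.41]
turn [-0.  -0.1 53.8] shift [-101.6 -219.7  -87.8] rows 7.5
```

Released. I'll move the arm out of the view and check the bar and lever.

```bash
python3 -m crank '[[[0,0,6],[-10,-10,-30],45],[[0,0,12],[-25,-35,-60],45],[[0,0,18],[-40,-70,-85],45],[[0,0,24],[-55,-105,-88],45],[[0,0,30],[-70,-140,-88],45]]'|tail -3; python3 -m crank '[[[0,0,7],[-40,0,0],45],[[0,0,14],[-80,0,0],45],[[0,0,14],[-110,0,0],45],[[0,0,14],[-110,0,0],45]]'|tail -3
python3 - <<'E'
from h import *
T=optics.grab_frame("top");S=optics.grab_frame("side")
a=cv2.resize(T["pixels"][170:300,295:475],None,fx=3,fy=3,interpolation=cv2.INTER_CUBIC)
c=cv2.resize(S["pixels"][190:240,300:330],None,fx=7.8,fy=7.8,interpolation=cv2.INTER_CUBIC)[:390]
cv2.imwrite("pics/end.png",np.hstack([a,c])[:,:,::-1])
print(sensors.get_obs()["time_s"],sensors.get_obs()["ee_pos"])
E
```

```text
ft_force: [0.6, -0.3, -0.4]
finger_gap: 0.0417
grip_force: 0.0
ft_force: [-1.3, -0.9, -0.0]
finger_gap: 0.0419
grip_force: 0.0
21.75 [ 0.49794069 -0.49931372  0.25460676]
```

View pics/end.png

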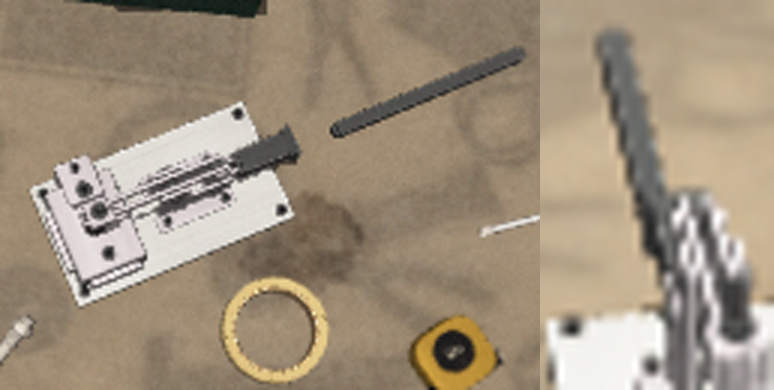

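The bar lies flat from crop pixel (335,130) to (522,52), clear of the jig. The lever is down, with its lip at (298,140), and the other tools haven't moved. The stop took about 13 N at the hand, more than the lever's own resistance can explain, so I'm handing in.

```bash
python3 -c "
from workcell import arm
print(arm.job_done())"
```

```text
the job is handed in; nothing more can be done
None
```

I handed the job in at about 22 s of the 72 s allowed; the hand-in gave no verdict. The bar went home in the socket, the lever is down on its stop screw by the force I felt (about 13 N at the hand), and the bar lies flat on the bench, clear of the jig.

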